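Hang the peelings pail on the hook stand

TASK

Swing the folded handle of the lidded white pail up until it stands upright by itself, without shoving the pail along the worktop. Then lift the pail by the handle's grip and hang it on the two-pronged hook stand: lower it gently, never putting more than 13 N on its light hooks (the pail itself weighs 4 to 7 N), and let go only once both prongs carry weight, so that it hangs level and still, clear of the stand's foot. Leave the tin, the pepper mill and the mug where they are.

Things in the scene. Friction and masses are not known exactly. Their poses are not given: they have to be found in the camera images.
- pail: White enamel pail, 136 mm across its lid's edge, 80 mm high, 0.44 to 0.70 kg. Origin at the centre of its underside, z up. The swing handle's pivots lie at its sides, at y = +-75 mm and 66 mm above the underside; the pivot line is parallel to the pail's y axis.
- lid_top (a point): Centre of the top of the pail's lid, 80 mm above its underside. The lid is closed and fixed to the pail; its edge (radius 68 mm) spans 68 to 78 mm height.
- handle (a joint): Swing handle's angle: 0 upright, positive leans to the pail's -x side (to the robot's right). It starts folded at 1.3 to 1.4 (stop 1.4, 10 degrees above level), grip only about 10 mm clear of the lid's edge: too close to pinch, but a fingertip fits under it from outside. Stiff hinge (0.04 N m): about 1 N lifts the grip; it stays where left. It can swing over to -1.4.
- grip (a point): Middle of the handle's wooden grip: a straight round bar 10 mm thick, 116 mm long, along the pail's y axis, 85 mm from the pivot line. Its y axis runs along the bar, its z axis from the pivots to the bar. Handle upright: 151 mm above the pail's underside, 71 mm above the lid's top. Folded: 80 to 89 mm up.
- stand: Steel hook stand, fixed. Origin on the worktop straight below the middle of the hooks' seat. Foot: plate 10 mm thick, x = -50 to 110 mm, 110 mm wide. Post at x = +92 mm: 20 mm thick, a 28 mm collar at 108 to 126 mm height, then a 13 mm inner tube that carries two level prongs pointing to the stand's -x (to the robot's right).
- seat_mid (a point): Where the bar's middle rests when hung, if the inner tube is at mid height (192 mm). But it is clamped up to 12 mm higher or lower and that height is NOT reported here: lower the pail slowly until the hooks are felt to take part of its weight, pressing no further (the prongs spring down only 1 mm per 3.5 N). A resting bar lies across both prongs, parallel to the stand's y axis.
- tomato_tin: Food tin, 75 mm across, 110 mm high; stands near the work, to be left alone. Origin at the centre of its underside.
- pepper_mill: Dark wooden pepper mill, 58 mm across, 170 mm high; to be left alone. Origin at the centre of its underside.
- mug: Mug, 82 mm across without its handle, 97 mm high; to be left alone. Origin at the centre of its underside.
- prong_ends (a point): Midway between the ends of the two prongs (8 mm wire at y = +-32 mm), at stand x = -26 mm, same reference height as seat_mid. The seat is the prongs' lowest part, x = -10 to +14 mm. Relative to a resting bar's centre line: the upturned ends reach 9 mm above it, the prongs' underside is 13 mm below it, their rear and the post's top 6 mm above it. The gripper fits between the prongs.
Things that resemble listed ones, but are neither listed nor needed, are in the scene too. Leave any blue look-alike of the pail alone.

How it is judged (in metres and radians):
On the way, in this order (a step that is already met when the one before it is completed fails the run):
1. the handle stands upright by itself (within 0.25 rad), nothing touching it, the pail still standing on the worktop (value of joint handle between -0.25 and 0.25 rad and contact force between the fingers and pail below 0.05 N and height (world z) of pail below 0.006 m), for 0.2 s.
2. the hooks carry weight (over 2 N) while the fingers still hold the handle (contact force between pail and stand above 2 N and contact force between the fingers and pail above 0.5 N and height (world z) of pail above 0.02 m and horizontal distance between grip and stand below 0.03 m), for 0.2 s.
At the end, for the whole second after the job is handed in: The pail hangs free by its handle, at rest (under 0.04 m/s), its underside over 20 mm above the worktop, level within 0.3 rad; the handle's bar lies across both prongs in the seat (middle of the bar within -20 to +25 mm along and 20 mm across), and the hooks carry its weight (contact force between pail and stand above 2 N and height (world z) of pail above 0.02 m and x of grip in the frame of stand between -0.02 and 0.025 m and y of grip in the frame of stand between -0.02 and 0.02 m and angle between the y axis of grip and the y axis of stand, either way round below 0.25 rad and angle between pail's own z axis and vertical below 0.3 rad and linear speed of pail below 0.04 m/s); the robot touches nothing.
It fails at once if the pail is shoved more than 30 mm along the worktop while its handle is still folded (distance of pail from where it was at the start of the episode above 0.03 m and value of joint handle above 0.5 rad).
It fails at once if the folded handle or the pail is pushed with more than 15 N (contact force between the fingers and pail above 15 N and value of joint handle above 0.5 rad).
It fails at once if the pail is tipped by more than 0.6 rad (angle between pail's own z axis and vertical above 0.6 rad).
It fails at once if the pail is pressed on the hook stand with more than 13 N (contact force between pail and stand above 13 N).
It fails at once if the tin, the mill or the mug is moved more than 20 mm (distance of any of tomato_tin, pepper_mill, mug from where it was at the start of the episode above 0.02 m).
It also fails if it takes over 72 s, if anything falls off the work surface, if the arm or the gripper's body presses on something with over 40 N, if the wrist force passes 120 N, or if a joint passes its speed limit or range.

ROBOT

A 6-joint arm with a two-finger parallel gripper is mounted at the origin on a cart in front of the work surface, level with it; the furniture and walls round the work are solid. World frame = base frame: x ahead of the robot, y to its left, z up, the work surface at z = 0. Lengths are in mm, angles in rad, forces in N, time in s.
With the tool pointing down it reaches from about 275 to 1000 mm from the base axis. Payload 8.4 kg.
Tool frame: the origin (TCP) lies at the very end of the fingers, on their centre line; the grasp point (between the pads) lies 19 mm behind it; z points along the fingers, y is the line along which they close (so a half turn about z gives the same grasp; the last joint's range is limited). The gripper opens to 85 mm and grips with 20 to 120 N. Pads are 22 mm wide; open, the fingers measure 114 mm over their backs; the gripper's body (76 mm by 85 mm) begins 54 mm behind the grasp point. The pads swing forward as they close: fully open they stand 13 mm farther back than shut.
Start: joints at [-1.157, 0.353, 1.633, -0, 1.155, -0.002], TCP at [252.45, -571.749, 231.281] pointing down, gripper open.
Joint ranges: [-2.63, 2.63], [-0.92, 2.1], [0.06, 2.66], [-1.3, 4.44], [0, 2.69], [-3.02, 3.02]. Speed limits (rad/s): [2.22, 2.22, 2.79, 3.14, 3.14, 3.14].

INTERFACE

Orientations are given as [roll, pitch, yaw] about the fixed x, y, z axes, in that order (R = Rz(yaw) Ry(pitch) Rx(roll)).
In Python, from rig import sensors, grab_frame, camera_params, order gives the robot as it stands. The module is installed in compiled form; this text tells all that it offers.
- The arm moves only by the tool move_arm, never from a script. Its argument "motion" is a list of rows, each a list of 7 numbers: the turn, a rotation vector about the tool's x, y, z in fractions of the full range, 1 being 4 rad, then the shift along the tool's x, y, z in parts of the range, where 1.0 means 0.4 m, then the finger opening in m, from 0 to 0.0854. A call has 1 to 8 rows; each row is the pose to reach, as a shift and turn from the pose commanded when the call began, along the tool's axes at that moment; what a row does not reach only later rows make up. A row lasts 1/8 s, in which the tool goes at most 62.5 mm and 10.7 degrees, less where a joint would pass 70% of its speed; a pose out of reach is approached as far as the arm can. Shift and turn numbers lie between -1 and 1, and a call with a number outside is refused. A call with a gripper value outside its range is refused whole. The fingers move at their own pace and stop on an object; "grip_force" is the grip in N (left out, the last holds). Time passes only in rows, so rows that repeat a pose let the fingers close. It gives the time, the measured TCP pose, the force, the opening and the grip force at its end, in the units of the state.
- sensors.sense(): the state, without advancing time (a new reading comes with each control period).
- grab_frame(name): name is "scene" or "top" or "wrist"; returns (picture, depth): 420x560x3 uint8, red, green, blue; 420x560 float32, mm along the optical axis (not along the pixel's ray), 0 where there is no reading.
- camera_params(name): a dict with "camera_matrix" (3x3 intrinsics, pixels), "world_from_camera" (4x4, takes a point from camera to world coordinates). Camera axes: x right, y down, z forward; pixel columns grow to the right and rows downward; lengths in mm; the calibration is good to about 2 mm. A picture is of the moment at which its call begins: read the wrist's pose just before it. camera_params takes no time and is no camera call; for the wrist camera it gives the pose at the moment of the call.
- order.sign_off(): hands the job in; it is judged then, once.
The state is a dict: "clock": time; "qpos": joint angles; "qvel": joint speeds; "joint_efforts": joint torques, N m; "eef_pos": TCP position; "tcp_rot": TCP orientation; "contact_force": force on the tool from outside, world axes, zero at the start; "wrist_torque": the same for the moment, N m; "opening": opening from 0.0 (shut) to 1.0 (fully open); "grasp_force": force on a finger pad.
Only numpy, scipy, OpenCV 4.12 (cv2) and the standard library are available. Lean on these libraries where they do the work, as an engineer would, in place of code of your own. Each camera call takes 0.05 s, during which the arm holds its last target. There are 200 camera calls.

## Working session

There is one attempt and no reset: what is moved stays moved. The work goes in short steps, Python scripts to look and compute and a tool call to move; the robot and the scene stay as the last step left them, time stands still between calls to the robot, and variables do not carry over. Pictures are saved under pics/ and viewed, at most 10 in all, crops included, and the job is handed in when it is done.

Besides the shell and the picture viewer there is one more tool, called as name([rows], argument=value, ...), one row to a line, values as JSON. move_arm: Moves the arm, as the interface text tells. Its arguments: {"type":"object","properties":{"motion":{"type":"array","items":{"type":"array","items":{"type":"number"}}},"grip_force":{"type":"number"}},"required":["motion"]}

```bash
mkdir -p pics; cat > h.py <<'E'
import numpy as np, cv2
from rig import sensors, grab_frame, camera_params, order
def save(n,img): cv2.imwrite('pics/'+n+'.png',cv2.cvtColor(img,cv2.COLOR_RGB2BGR))
def cloud(cp,d):
    K=np.array(cp['camera_matrix']);T=np.array(cp['world_from_camera'])
    v,u=np.indices(d.shape)
    P=np.stack([(u-K[0,2])*d/K[0,0],(v-K[1,2])*d/K[1,1],d],-1)
    W=P@T[:3,:3].T+T[:3,3]; W[d<=0]=np.nan
    return W
def grab(name):
    cp=camera_params(name); im,d=grab_frame(name); return im,d,cloud(cp,d)
E
python3 - <<'E'
from h import *
s=sensors.sense(); print(s)
for n in ('top','scene'):
    im,d,W=grab(n); save(n+'0',im); np.savez('/tmp/'+n+'0',im=im,d=d,W=W)
    print(np.array(camera_params(n)['world_from_camera']).round(2), camera_params(n)['camera_matrix'])
E
```

```text
{'clock': 0.0, 'qpos': array([-1.15742019e+00,  3.53669544e-01,  1.63412577e+00, -9.64233388e-06,
        1.15520159e+00, -2.40072008e-03]), 'qvel': array([ 1.64128131e-03,  1.67795165e-03, -6.26166909e-04,  3.87946314e-04,
        5.60010596e-05, -3.10866160e-04]), 'joint_efforts': array([-1.01675487e-03, -6.05251622e+01, -3.42067623e+01, -1.38061189e-06,
        9.37240839e-03, -6.72412227e-06]), 'eef_pos': array([ 252.24472674, -571.31990144,  230.55189639]), 'tcp_rot': array([-3.14018838e+00,  5.44481678e-06,  4.15780764e-01]), 'contact_force': array([-0.79750818, -0.77136763, -0.01171508]), 'wrist_torque': array([-0.01179725,  0.02357974, -0.01826102]), 'grasp_force': 0.0, 'opening': 0.9965917208409837}
[[-2.00000e-02 -9.90000e-01  1.10000e-01  3.95480e+02]
 [-1.00000e+00  2.00000e-02 -2.00000e-02 -5.52600e+01]
 [ 2.00000e-02 -1.10000e-01 -9.90000e-01  1.51582e+03]
 [ 0.00000e+00  0.00000e+00  0.00000e+00  1.00000e+00]] [[438.46110145   0.         282.66621303]
 [  0.         438.46110145 206.37789757]
 [  0.           0.           1.        ]]
[[-5.0000e-01 -5.0000e-01  7.1000e-01 -4.8506e+02]
 [-8.7000e-01  2.9000e-01 -4.0000e-01  5.1623e+02]
 [-0.0000e+00 -8.2000e-01 -5.8000e-01  9.7467e+02]
 [ 0.0000e+00  0.0000e+00  0.0000e+00  1.0000e+00]] [[526.19203367   0.         274.90240215]
 [  0.         526.19203367 204.381854  ]
 [  0.           0.           1.        ]]
```

View pics/top0.png

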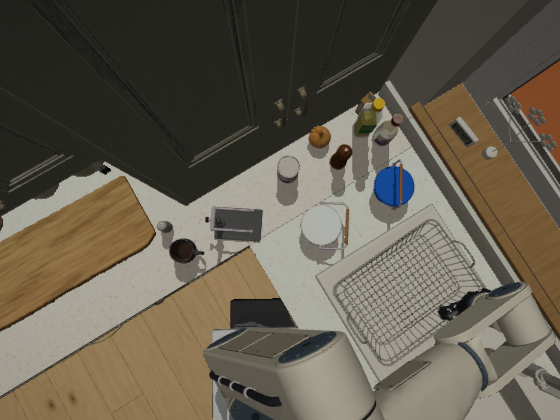

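View pics/scene0.png

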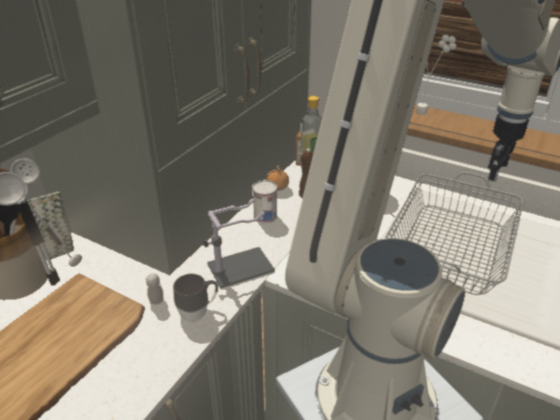

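The top view shows the white pail at (321,225) with its folded grip at (347,226). The blue look-alike is at (394,187), and the stand has its foot at (238,223) and post at (212,220). The tin is at (288,168), the mill at (341,156) and the mug at (183,251). The scene view shows the stand at (235,240), but the arm hides the pail. The candidates are the white pail at (321,225) and the blue one at (394,187). White with a wooden grip matches the description. I'll measure it and confirm in a crop.

```bash
python3 - <<'E'
from h import *
z=np.load('/tmp/top0.npz'); im,W=z['im'],z['W']
hsv=cv2.cvtColor(im,cv2.COLOR_RGB2HSV)
def st(n,m,):
    P=W[m]; P=P[~np.isnan(P[:,0])]; print(n,len(P),'min',P.min(0).round(),'max',P.max(0).round(),'med',np.median(P,0).round(1)); return P
def roi(u0,u1,v0,v1):
    r=np.zeros(im.shape[:2],bool); r[v0:v1,u0:u1]=1; return r
R=roi(295,360,195,255)
lid=R&(W[...,2]>72)&(hsv[...,1]<60)
P=st('lid',lid&(roi(298,342,200,250)))
(c,r)=cv2.minEnclosingCircle(P[(abs(P[:,2]-80)<6)][:,:2].astype(np.float32)); print(c,r)
g=R&(hsv[...,1]>90)&(W[...,2]>40)
P=st('grip',g); print(cv2.fitLine(P[:,:2].astype(np.float32),cv2.DIST_L2,0,.01,.01).ravel(), cv2.minAreaRect(P[:,:2].astype(np.float32)))
# all handle pix uv
vs,us=np.nonzero(g); print('grip px',us.min(),us.max(),vs.min(),vs.max())
S=roi(200,270,200,248)
for lo,hi in((5,20),(20,100),(100,130),(150,230)):
    m=S&(W[...,2]>lo)&(W[...,2]<hi); P=st(('stand',lo),m)
    print(cv2.minAreaRect(P[:,:2].astype(np.float32)))
for n,r in(('tin',roi(270,305,150,200)),('mill',roi(328,356,140,172)),('mug',roi(165,208,235,268))): st(n,r&(W[...,2]>90))
c1=cv2.resize(im[190:260,195:370],None,fx=4.5,fy=4.5,interpolation=cv2.INTER_CUBIC); save('crop1',c1); print(c1.shape)
E
```

```text
lid 1349 min [ 411. -279.   72.] max [ 568. -145.   90.] med [ 490.6 -212.2   78.6]
(488.4334411621094, -230.4366455078125) 88.21145629882812
grip 92 min [ 430. -300.   76.] max [ 541. -286.   95.] med [ 482.1 -293.    86.1]
[ 9.9647605e-01 -8.3877869e-02  4.8364999e+02 -2.9334464e+02] ((485.7868957519531, -293.6851806640625), (9.192269325256348, 111.90931701660156), 84.90426635742188)
grip px 345 348 209 243
('stand', 5) 1274 min [427. -40.   5.] max [591. 198.  20.] med [504.9  63.9  10.5]
((507.9719543457031, 79.97406768798828), (238.20689392089844, 162.23460388183594), 88.87632751464844)
('stand', 20) 20 min [471. 114.  20.] max [523. 141.  75.] med [506.6 121.   33. ]
((497.03424072265625, 117.56756591796875), (43.15822219848633, 28.516653060913086), 40.62809753417969)
('stand', 100) 57 min [498. 116. 104.] max [524. 163. 130.] med [511.8 130.5 124.3]
((510.370361328125, 139.0371551513672), (25.363046646118164, 47.05152130126953), 4.3116936683654785)
('stand', 150) 320 min [467.   6. 152.] max [549. 138. 199.] med [510.8  98.2 187.5]
((507.6174011230469, 72.17741394042969), (128.96324157714844, 73.69405364990234), 85.37919616699219)
tin 415 min [ 645. -142.   91.] max [718. -70. 117.] med [ 682.  -105.4  107.8]
mill 213 min [ 697. -308.   92.] max [ 746. -261.  174.] med [ 715.7 -281.4  152.3]
mug 98 min [381. 187.  90.] max [455. 282. 104.] med [414.3 234.6  95.5]
(315, 788, 3)
```

View pics/crop1.png

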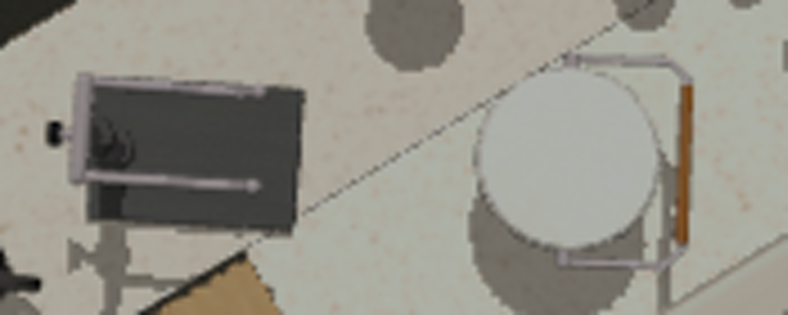

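The crop confirms the white pail, with its wooden grip at crop (686,162) and the stand on the left with its two prongs pointing right. Next I'll measure the stand and check the clearance around the approach.

```bash
python3 - <<'E'
from h import *
z=np.load('/tmp/top0.npz'); im,W=z['im'],z['W']
X,Y,Z=W[...,0],W[...,1],W[...,2]
m=(X>435)&(X<580)&(Y>-20)&(Y<150)&(Z>5)&(Z<16)&(im.max(-1)<95)
print('foot',m.sum(),cv2.minAreaRect(W[m][:,:2].astype(np.float32)))
for n,lo,hi in(('a',455,508),('b',512,560)):
    p=(X>lo)&(X<hi)&(Y>0)&(Y<118)&(Z>150)&(Z<230); P=W[p]
    print(n,len(P),cv2.fitLine(P[:,:2].astype(np.float32),cv2.DIST_HUBER,0,.01,.01).ravel(),P.min(0).round(),P.max(0).round())
    for a in range(0,120,15):
        q=P[(P[:,1]>=a)&(P[:,1]<a+15)]
        if len(q): print(a,q.mean(0).round(1),q[:,2].max().round(1),len(q))
q=(X>440)&(X<570)&(Y>112)&(Y<150)&(Z>150)
print('rear',W[q].mean(0), cv2.minAreaRect(W[q][:,:2].astype(np.float32)))
lid=(abs(Z-80)<5)&(X>400)&(X<580)&(Y<-135)&(Y>-283)&(im.min(-1)>120)
lid=cv2.morphologyEx(lid.astype(np.uint8),cv2.MORPH_OPEN,np.ones((5,5)))>0
print('lid',cv2.minEnclosingCircle(W[lid][:,:2].astype(np.float32)),np.median(W[lid],0),W[lid].mean(0))
print('max height grid (rows x 380..620, cols y -560..-280)')
for x in range(380,620,30): print(x,[int(np.nanmax(np.r_[0,Z[(X>=x)&(X<x+30)&(Y>=y)&(Y<y+30)]])) for y in range(-560,-260,30)])
E
```

```text
foot 1051 ((505.9460754394531, 67.41030883789062), (158.59902954101562, 110.16705322265625), 84.94525146484375)
a 97 [9.0251811e-02 9.9591899e-01 4.7406247e+02 6.3673351e+01] [467.  11. 172.] [482. 117. 195.]
0 [469.9  12.1 191.9] 195.4 6
15 [470.4  22.9 188.1] 192.7 15
30 [471.4  38.2 179.1] 184.8 14
45 [473.6  54.8 180.9] 186.2 10
60 [474.5  68.3 185.8] 192.0 15
75 [475.1  82.5 188.2] 192.6 13
90 [477.4  99.1 187. ] 190.2 12
105 [478.4 112.  186.4] 188.5 12
b 101 [8.4577560e-02 9.9641693e-01 5.3775629e+02 6.1454453e+01] [531.   6. 172.] [546. 116. 199.]
0 [533.4   9.6 193.4] 198.9 9
15 [534.5  22.2 184.9] 192.8 15
30 [535.5  37.8 178.6] 183.0 15
45 [537.3  53.3 183.4] 186.4 11
60 [538.4  67.7 185.8] 195.6 15
75 [539.3  81.9 187.8] 192.8 12
90 [541.3  98.7 186.8] 191.6 12
105 [542.2 111.5 187.4] 190.6 12
rear [509.63875797 127.04149343 188.02877955] ((512.1055908203125, 125.42180633544922), (24.8018856048584, 73.55766296386719), 89.50382995605469)
lid ((504.9700012207031, -198.93899536132812), 47.666744232177734) [ 498.09990825 -216.62384366   79.64082989] [ 499.65169578 -207.96111747   79.6676897 ]
max height grid (rows x 380..620, cols y -560..-280)
380 [30, 30, 31, 65, 111, 114, 114, 20, 18, 6]
410 [31, 32, 89, 114, 115, 23, 19, 14, 88, 88]
440 [66, 113, 112, 115, 19, 13, 8, 8, 94, 92]
470 [113, 112, 19, 15, 7, 7, 9, 8, 93, 87]
500 [108, 18, 8, 7, 7, 7, 9, 9, 90, 83]
530 [14, 9, 82, 162, 83, 7, 6, 8, 94, 90]
560 [6, 84, 84, 160, 85, 87, 7, 6, 7, 83]
590 [9, 83, 85, 162, 87, 84, 7, 9, 8, 8]
```

```bash
cat >> h.py <<'E'
from scipy.spatial.transform import Rotation as Ro
YAW=0.0865
PX=np.array([np.sin(YAW),np.cos(YAW),0]); PC=np.array([492.5,-211.5,0])
def Rpush(t):
    y=np.array([np.cos(YAW),-np.sin(YAW),0]); z=PX*np.sin(t)-np.array([0,0,np.cos(t)])
    return np.c_[np.cross(y,z),y,z]
def rel(p,R):
    s=sensors.sense(); R0=Ro.from_euler('xyz',s['tcp_rot']).as_matrix()
    return Ro.from_matrix(R0.T@R).as_rotvec().round(4),(R0.T@(np.array(p)-s['eef_pos'])/1e3).round(4)
def world(rho,z): return PC+PX*rho+np.array([0,0,z])
E
python3 - <<'E'
from h import *
R=Rpush(np.radians(40))
p=world(-157.7,137.7)+[0,0,60]; print('A',p,rel(p,R))
n,d=R[:,0],R[:,2]; p0=world(-93.4,61.1)
for th in(1.37,1.2,1,.8,.6,.4,.2,0):
    v=world(-85*np.sin(th)-5.8,66+85*np.cos(th)-18)-p0; print(th,(R.T@v/1e3).round(4))
E
```

```text
A [ 478.87595459 -368.61039236  197.7       ] (array([ 0.3713,  0.6287, -1.0234]), array([ 0.2892, -0.0939,  0.033 ]))
1.37 [ 0.0058 -0.     -0.0002]
1.2 [ 0.0178  0.     -0.0082]
1 [ 0.0334  0.     -0.0148]
0.8 [ 0.05   -0.     -0.0182]
0.6 [ 0.067  -0.     -0.0182]
0.4 [ 0.0837  0.     -0.0149]
0.2 [ 0.0993 -0.     -0.0083]
0 [0.1133 0.     0.0012]
```

Careful with the scale: shifts go in shares of 0.4 m and turns go in shares of 4 rad. That gives: 0.2892 m / 0.4 = 0.723, -0.0939 m / 0.4 = -0.2348, -1.0234 rad / 4 = -0.2559.

move_arm([
  [0,0,0,0,0,-0.125,0],
  [0.0125,0.02,-0.0325,0.125,-0.0375,-0.15,0],
  [0.025,0.04,-0.065,0.25,-0.075,-0.125,0],
  [0.04,0.065,-0.1075,0.375,-0.125,-0.075,0],
  [0.0525,0.09,-0.1475,0.5,-0.1625,0,0],
  [0.0675,0.115,-0.1875,0.625,-0.2,0.05,0],
  [0.08,0.1375,-0.2225,0.675,-0.225,0.0825,0],
  [0.0928,0.1572,-0.2559,0.723,-0.2348,0.0825,0],
])

```text
clock: 1.1
eef_pos: [478.9, -367.7, 196.9]
tcp_rot: [3.141, -0.702, 1.49]
contact_force: [-0.0, -0.1, -0.4]
opening: -0.003
grasp_force: 0.0
```

```bash
python3 - <<'E'
from h import *
im,d,W=grab('wrist'); save('w1',im); np.savez('/tmp/w1',im=im,d=d,W=W)
s=sensors.sense(); print(s['clock'],s['eef_pos'],s['qpos'].round(2),s['opening'],s['contact_force'])
print(rel(world(-157.7,137.7),Rpush(np.radians(40))))
E
```

```text
1.15 [ 480.7880049  -366.99554823  195.78573456] [-0.91  0.65  1.42  0.46  1.62 -0.94] 0.0041972542064603775 [-1.16316715  1.02167365 -1.30994765]
(array([-0.0052, -0.0092,  0.0116]), array([-0.0391, -0.002 ,  0.043 ]))
```

View pics/w1.png

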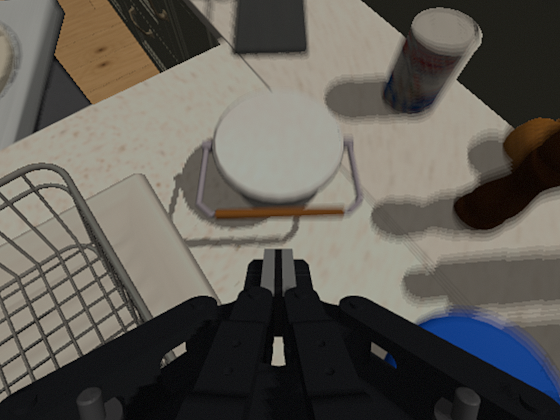

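The wrist view shows the pail, its bar horizontal at (280,212) and centred above the fingertips at (280,258). The blue pail is at the lower right (470,370), clear of the work. I'll measure the bar from here.

```bash
python3 - <<'E'
from h import *
z=np.load('/tmp/w1.npz'); im,W=z['im'],z['W']
hsv=cv2.cvtColor(im,cv2.COLOR_RGB2HSV)
m=(hsv[...,1]>110)&(W[...,2]>60); m[:195]=0; m[230:]=0; m[:,:205]=0; m[:,355:]=0
P=W[m]; c=P.mean(0); print(m.sum(),'mean',c.round(1),'med',np.median(P,0).round(1),'pct z',np.percentile(P[:,2],[5,50,95]).round(1),'x ends',P[:,0].min(),P[:,0].max())
print(cv2.fitLine(P[:,:2].astype(np.float32),cv2.DIST_L2,0,.01,.01).ravel())
m=(hsv[...,1]<70)&(abs(W[...,2]-80)<6); m[:85]=0;m[200:]=0;m[:,:205]=0;m[:,355:]=0
m=cv2.morphologyEx(m.astype(np.uint8),cv2.MORPH_OPEN,np.ones((7,7)))>0
P2=W[m]; print('lid',P2.mean(0).round(1),P2.min(0).round(1),P2.max(0).round(1),cv2.minEnclosingCircle(P2[:,:2].astype(np.float32)))
v=c-PC; print('rho',v@PX)
E
```

```text
833 mean [ 477.2 -295.8   86.7] med [ 473.1 -296.1   86.8] pct z [85.2 86.8 88. ] x ends 428.393581421695 542.4457413218105
[ 9.9827015e-01 -5.8793660e-02  4.7716217e+02 -2.9577280e+02]
lid [ 490.1 -219.8   79.1] [ 423.7 -279.6   74. ] [ 558.1 -146.5   82.2] ((490.4767150878906, -213.78466796875), 67.68175506591797)
rho -85.28279921672241
```

In the tool's units: 0.146 m / 0.4 = 0.365, 0.046 m / 0.4 = 0.115.

move_arm([
  [0,0,0,-0.0483,0,0.0575,0],
  [0,0,0,-0.0965,0,0.115,0],
  [0,0,0,-0.0965,0,0.115,0],
  [0,0,0,-0.0965,0,0.2,0],
  [0,0,0,-0.0965,0,0.275,0],
  [0,0,0,-0.0965,0,0.325,0],
  [0,0,0,-0.0965,0,0.365,0],
  [0,0,0,-0.0965,0,0.365,0],
])

```text
clock: 2.15
eef_pos: [484.6, -304.6, 61.4]
tcp_rot: [-3.141, -0.698, 1.484]
contact_force: [-0.5, -0.6, 0.7]
opening: 0.004
grasp_force: 0.0
```

```bash
python3 - <<'E'
from h import *
im,d,W=grab('wrist'); save('w2',im[60:400,100:460])
s=sensors.sense(); print(s['clock'],s['eef_pos'],world(-93.4,61.1),s['contact_force'])
E
```

```text
2.2 [ 484.88342486 -305.31351444   61.86982076] [ 484.43097121 -304.55079674   61.1       ] [0.95208088 0.84511363 0.32773402]
```

View pics/w2.png

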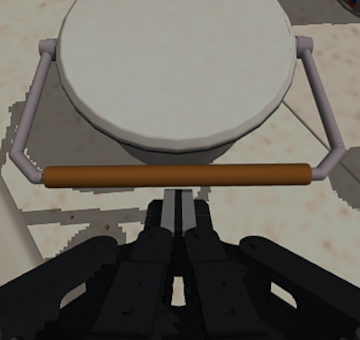

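The fingertips (178,188 in the crop) pass under the bar, centred and with no contact. Now I'll lift it along the arc.

In the tool's units: 0.05 m / 0.4 = 0.125, 0.003 m / 0.4 = 0.0075.

move_arm([
  [0,0,0,0.0075,0,0.0075,0],
  [0,0,0,0.02,0,0.0025,0],
  [0,0,0,0.0445,0,-0.0125,0],
  [0,0,0,0.0625,0,-0.0225,0],
  [0,0,0,0.0835,0,-0.03,0],
  [0,0,0,0.1038,0,-0.035,0],
  [0,0,0,0.125,0,-0.0388,0],
  [0,0,0,0.125,0,-0.0388,0],
])

```text
clock: 3.2
eef_pos: [487.2, -276.3, 106.1]
tcp_rot: [3.141, -0.697, 1.486]
contact_force: [0.1, -0.2, 0.7]
opening: -0.002
grasp_force: 0.0
```

```bash
python3 - <<'E'
from h import *
im,d,W=grab('wrist'); save('w3',im[60:400,100:460])
s=sensors.sense(); print(s['clock'],s['eef_pos'],s['contact_force'])
hsv=cv2.cvtColor(im,cv2.COLOR_RGB2HSV)
m=(hsv[...,1]>110)&(W[...,2]>75)&(W[...,2]<165)&(hsv[...,0]<20)
m=cv2.morphologyEx(m.astype(np.uint8),cv2.MORPH_OPEN,np.ones((3,3)))>0
n,l,st,c=cv2.connectedComponentsWithStats(m.astype(np.uint8))
i=1+st[1:,4].argmax(); print(st[i],W[l==i].mean(0),(W[l==i].mean(0)-PC)@PX)
E
```

```text
3.25 [ 487.1128529 -276.4544765  105.7320075] [-0.61462202  0.4298001  -0.35097717]
[ 140  233  272   25 5824] [ 486.36626361 -274.13729532  130.77145448] -62.93301425213901
```

View pics/w3.png

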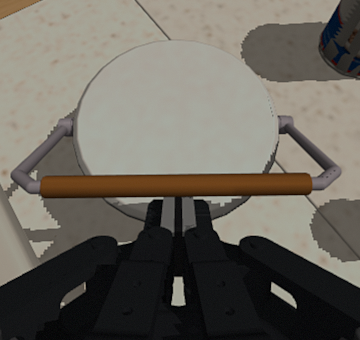

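The handle is at about 0.79 rad and following the finger as planned. I'll take it to upright, then back off.

In the tool's units: 0.0633 m / 0.4 = 0.1583, 0.0493 m / 0.4 = 0.1233.

move_arm([
  [0,0,0,0.0213,0,0,0],
  [0,0,0,0.0425,0,0,0],
  [0,0,0,0.0638,0,0.0038,0],
  [0,0,0,0.0843,0,0.0083,0],
  [0,0,0,0.1038,0,0.0163,0],
  [0,0,0,0.1233,0,0.0248,0],
  [0,0,0,0.1408,0,0.0363,0],
  [0,0,0,0.1583,0,0.0485,0],
])

```text
clock: 4.25
eef_pos: [492.4, -215.5, 131.3]
tcp_rot: [3.141, -0.697, 1.485]
contact_force: [-0.6, -0.7, 0.1]
opening: 0.0
grasp_force: 0.4
```

move_arm([
  [0,0,0,0,0,0,0],
  [0,0,0,-0.015,0,0,0],
  [0,0,0,-0.0375,0,-0.0125,0],
  [0,0,0,-0.05,0,-0.075,0],
  [0,0,0,-0.05,0,-0.175,0],
  [0,0,0,-0.05,0,-0.275,0],
  [0,0,0,-0.05,0,-0.35,0],
  [0,0,0,-0.05,0,-0.35,0],
])

```text
clock: 5.25
eef_pos: [483.6, -323.4, 226.8]
tcp_rot: [3.138, -0.695, 1.485]
contact_force: [0.4, -0.6, -0.0]
opening: 0.002
grasp_force: 0.0
```

```bash
cat >> h.py <<'E'
def findbar(cam,zlo=90):
    im,d,W=grab(cam)
    hsv=cv2.cvtColor(im,cv2.COLOR_RGB2HSV)
    X,Y,Z=W[...,0],W[...,1],W[...,2]
    m=(hsv[...,1]>90)&(Z>zlo)&(Z<280)&(X>400)&(X<600)&(Y>-330)&(Y<100)&(hsv[...,0]<22)
    n,l,st,c=cv2.connectedComponentsWithStats(m.astype(np.uint8))
    i=1+st[1:,4].argmax(); P=W[l==i]
    print(cam,'n',len(P),'mean',P.mean(0).round(1),'x',P[:,0].min().round(1),P[:,0].max().round(1),'z95',np.percentile(P[:,2],95).round(1),'dir',cv2.fitLine(P[:,:2].astype(np.float32),cv2.DIST_L2,0,.01,.01).ravel()[:2])
    return im,d,W
E
python3 - <<'E'
from h import *
findbar('top'); im,d,W=findbar('wrist')
hsv=cv2.cvtColor(im,cv2.COLOR_RGB2HSV)
m=(hsv[...,1]<70)&(abs(W[...,2]-80)<5)&(W[...,0]>410)&(W[...,0]<575)&(W[...,1]>-285)&(W[...,1]<-140)
m=cv2.morphologyEx(m.astype(np.uint8),cv2.MORPH_OPEN,np.ones((7,7)))>0
print(cv2.minEnclosingCircle(W[m][:,:2].astype(np.float32)))
s=sensors.sense(); print(s['clock'],s['eef_pos'],s['contact_force'],s['qpos'].round(2))
# grasp approach: tool y along -PX, vertical
y=-PX; z=np.array([0,0,-1.]); R=np.c_[np.cross(y,z),y,z]
print('-PX',rel([491.,-212.5,230],R)); y=PX; R=np.c_[np.cross(y,z),y,z]; print('+PX',rel([491.,-212.5,230],R))
E
```

```text
top n 104 mean [ 490.3 -208.   155.5] x 436.3 548.8 z95 159.9 dir [ 0.9972268  -0.07442251]
wrist n 1521 mean [ 491.  -213.3  154.9] x 433.2 549.2 z95 157.0 dir [ 0.9974036  -0.07201425]
((490.670654296875, -213.6931610107422), 67.35511779785156)
5.35 [ 482.84332665 -320.88429032  224.88933239] [-0.01048713 -0.06899947  0.10197102] [-0.86  0.57  1.5   0.48  1.6  -0.89]
-PX (array([-0.5458, -0.5459,  1.5003]), array([ 0.0866, -0.0013,  0.0659]))
+PX (array([ 0.546 , -0.5459, -1.5016]), array([ 0.0866, -0.0013,  0.0659]))
```

In the tool's units: 0.08 m / 0.4 = 0.2, 0.07 m / 0.4 = 0.175, -0.41 rad / 4 = -0.1025.

move_arm([
  [0.0125,-0.0125,-0.035,0,0,-0.0375,0.05],
  [0.0275,-0.0275,-0.0775,0.025,0,-0.0375,0.05],
  [0.0425,-0.0425,-0.12,0.05,0,-0.025,0.05],
  [0.0575,-0.0575,-0.16,0.075,0,0,0.05],
  [0.0725,-0.0725,-0.2,0.1125,0,0.05,0.05],
  [0.0875,-0.0875,-0.2425,0.15,0,0.0875,0.05],
  [0.1025,-0.1025,-0.2825,0.175,0,0.1125,0.05],
  [0.1175,-0.1175,-0.325,0.2,0,0.1375,0.05],
])

```text
clock: 6.35
eef_pos: [491.0, -222.9, 233.5]
tcp_rot: [3.073, -0.081, 2.861]
contact_force: [-0.6, 0.5, -0.5]
opening: 0.583
grasp_force: 0.0
```

```bash
python3 - <<'E'
from h import *
z=np.array([0,0,-1.]);y=PX; R=np.c_[np.cross(y,z),y,z]; print('+PX',rel([491.,-211,230],R))
s=sensors.sense(); print(s['eef_pos'],s['opening'],s['qpos'].round(2))
E
```

```text
+PX (array([ 0.0758, -0.0739, -0.1968]), array([0.003 , 0.0112, 0.0046]))
[ 491.01043153 -222.93974561  233.52079555] 0.5827124359893092 [-0.46  0.27  1.75  0.06  1.21 -1.77]
```

In the tool's units: 0.0112 m / 0.4 = 0.028, 0.0046 m / 0.4 = 0.0115, -0.1968 rad / 4 = -0.0492.

move_arm([
  [0.0095,-0.0093,-0.0246,0.0038,0.014,0.0058,0.05],
  [0.019,-0.0185,-0.0492,0.0075,0.028,0.0115,0.05],
  [0.019,-0.0185,-0.0492,0.0075,0.028,0.0115,0.05],
  [0.019,-0.0185,-0.0492,0.0075,0.028,0.0115,0.05],
])

```text
clock: 6.85
eef_pos: [491.5, -212.5, 230.9]
tcp_rot: [3.14, -0.001, 3.047]
contact_force: [0.1, 0.4, 0.1]
opening: 0.59
grasp_force: 0.0
```

```bash
python3 - <<'E'
from h import *
im,d,W=findbar('wrist'); save('w4',im[60:400,100:460])
z=np.array([0,0,-1.]);y=PX; R=np.c_[np.cross(y,z),y,z]; print('+PX',rel([491.,-211,132],R))
s=sensors.sense(); print(s['eef_pos'],s['tcp_rot'],s['contact_force'])
E
```

```text
wrist n 1954 mean [ 486.7 -211.2  155.4] x 433.5 549.9 z95 156.9 dir [ 0.9974066  -0.07197231]
+PX (array([ 0.0017, -0.0009, -0.0087]), array([0.0007, 0.0015, 0.099 ]))
[ 491.67054406 -212.77893193  231.00703571] [ 3.13991401e+00 -9.35914535e-04  3.04636945e+00] [ 0.46003925 -0.32757075 -0.54050155]
```

View pics/w4.png

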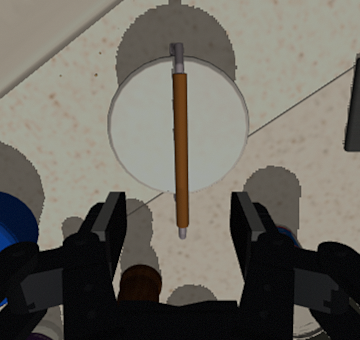

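The bar runs vertically at crop (181,150), centred between the open fingers. I'll go down and grip.

In the tool's units: 0.099 m / 0.4 = 0.2475, 0.075 m / 0.4 = 0.1875.

move_arm([
  [0,0,0,0,0.0038,0.1,0.05],
  [0,0,0,0,0.0038,0.1875,0.05],
  [0,0,0,0,0.0038,0.2475,0.05],
  [0,0,0,0,0.0038,0.2475,0.05],
  [0,0,0,0,0.0038,0.2475,0.02],
  [0,0,0,0,0.0038,0.2475,0.0],
  [0,0,0,0,0.0038,0.2475,0.0],
  [0,0,0,0,0.0038,0.2475,0.0],
], grip_force=45)

```text
clock: 7.9
eef_pos: [492.6, -211.5, 133.6]
tcp_rot: [3.142, 0.002, 3.048]
contact_force: [-0.7, -1.0, 5.7]
opening: 0.099
grasp_force: 43.9
```

In the tool's units: -0.085 m / 0.4 = -0.2125, -0.065 m / 0.4 = -0.1625.

move_arm([
  [0,0,0,0,0,0,0],
  [0,0,0,0,0,-0.0125,0],
  [0,0,0,0,0,-0.05,0],
  [0,0,0,0,0,-0.1,0],
  [0,0,0,0,0,-0.1625,0],
  [0,0,0,0,0,-0.2125,0],
  [0,0,0,0,0,-0.2125,0],
  [0,0,0,0,0,-0.2125,0],
])

```text
clock: 8.9
eef_pos: [491.2, -210.9, 216.9]
tcp_rot: [3.14, -0.001, 3.048]
contact_force: [0.1, 0.6, -6.0]
opening: 0.096
grasp_force: 44.0
```

```bash
python3 - <<'E'
from h import *
f=[]
im,d,W=findbar('wrist',120)
for i in range(5): s=sensors.sense(); f.append(s['contact_force']); findbar('top',150) if i<2 else grab_frame('top')
print(np.mean(f,0),s['eef_pos'],s['tcp_rot'],s['opening'],s['grasp_force'],s['clock'])
save('w5',im[60:400,100:460])
E
```

```text
wrist n 4796 mean [ 475.5 -210.9  238.7] x 431.6 532.8 z95 240.2 dir [ 0.9961149  -0.08806264]
top n 26 mean [ 447.1 -205.   239.1] x 433.6 462.7 z95 243.3 dir [ 0.99739116 -0.07218607]
top n 28 mean [ 447.9 -205.5  238.3] x 433.5 463.1 z95 241.1 dir [ 0.9913397  -0.13132249]
[ 0.17293672  0.10244747 -5.52832177] [ 491.44582205 -210.98527183  216.69610888] [ 3.14028305e+00 -1.08003961e-03  3.04802681e+00] 0.09870135060955315 43.97206664085388 9.15
```

View pics/w5.png

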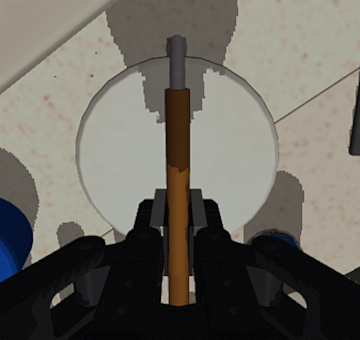

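The bar is firmly gripped, and the measured weight is about 5.6 N. Next I'll work out the carry to the stand.

```bash
python3 - <<'E'
from h import *
z=np.array([0,0,-1.]);y=PX; R=np.c_[np.cross(y,z),y,z]; print(rel([494,-100,201.5],R),rel([503.3,35.5,201.5],R))
E
```

```text
(array([ 0.0012, -0.0008, -0.0071]), array([0.0079, 0.1108, 0.0155])) (array([ 0.0012, -0.0008, -0.0071]), array([0.0113, 0.2466, 0.0156]))
```

In the tool's units: 0.145 m / 0.4 = 0.3625, 0.0155 m / 0.4 = 0.0388, -0.007 rad / 4 = -0.0018.

move_arm([
  [0,0,-0.0018,0.0013,0.015,0.0075,0],
  [0,0,-0.0018,0.0025,0.05,0.02,0],
  [0,0,-0.0018,0.005,0.1,0.03,0],
  [0,0,-0.0018,0.0075,0.1625,0.0388,0],
  [0,0,-0.0018,0.0125,0.225,0.0388,0],
  [0,0,-0.0018,0.015,0.2875,0.0388,0],
  [0,0,-0.0018,0.0175,0.3375,0.0388,0],
  [0,0,-0.0018,0.0188,0.3625,0.0388,0],
])

```text
clock: 10.2
eef_pos: [497.6, -64.1, 201.9]
tcp_rot: [3.14, -0.0, 3.057]
contact_force: [0.4, 0.2, -4.8]
opening: 0.097
grasp_force: 43.9
```

In the tool's units: 0.1016 m / 0.4 = 0.254, 0.095 m / 0.4 = 0.2375.

move_arm([
  [0,0,0,0.0008,0.015,0,0],
  [0,0,0,0.0018,0.05,0,0],
  [0,0,0,0.0038,0.1,0,0],
  [0,0,0,0.0063,0.15,0,0],
  [0,0,0,0.0075,0.2,0,0],
  [0,0,0,0.0088,0.2375,0,0],
  [0,0,0,0.0095,0.254,0,0],
  [0,0,0,0.0095,0.254,0,0],
])

```text
clock: 11.2
eef_pos: [502.9, 35.6, 202.1]
tcp_rot: [3.141, 0.0, 3.056]
contact_force: [0.2, 0.4, -5.5]
opening: 0.098
grasp_force: 43.9
```

```bash
python3 - <<'E'
from h import *
im,d,W=findbar('wrist',120); save('w6',im[60:400,100:460])
f=[]
for i in range(6): s=sensors.sense(); f.append(s['contact_force']); grab('top') 
print(np.mean(f,0),np.std(f,0),s['eef_pos'],s['tcp_rot'],s['grasp_force'],s['clock'])
im,d,W=grab('scene'); save('s6',cv2.resize(im[120:330,130:410],None,fx=2.7,fy=2.7))
E
```

```text
wrist n 4843 mean [487.4  35.4 224.2] x 443.0 544.4 z95 225.4 dir [ 0.9966492  -0.08179485]
[ 0.0274417   0.14659038 -5.26787805] [0.59142225 0.47150737 0.50420736] [502.91516819  35.0309033  202.14437034] [3.14081457e+00 2.17052899e-04 3.05444179e+00] 43.9413446187973 11.5
```

View pics/s6.png

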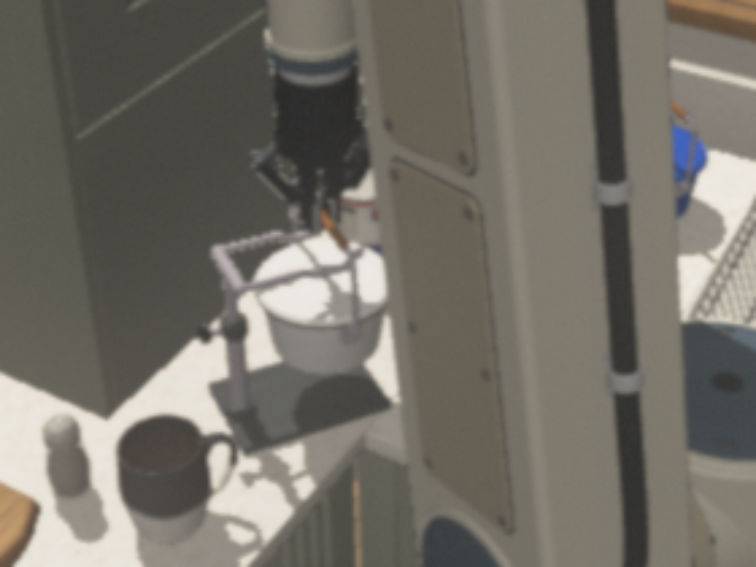

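The bar hangs over the seat, between and above the prongs, and the pail is clear of the post and the foot. Now I'll lower it.

In the tool's units: 0.021 m / 0.4 = 0.0525, 0.019 m / 0.4 = 0.0475.

move_arm([
  [0,0,0,0,0,0.01,0],
  [0,0,0,0,0,0.0225,0],
  [0,0,0,0,0,0.035,0],
  [0,0,0,0,0,0.0425,0],
  [0,0,0,0,0,0.0475,0],
  [0,0,0,0,0,0.0525,0],
  [0,0,0,0,0,0.0525,0],
  [0,0,0,0,0,0.0525,0],
])

```text
clock: 12.6
eef_pos: [503.0, 35.5, 181.3]
tcp_rot: [3.141, 0.0, 3.055]
contact_force: [-1.0, -0.6, -5.3]
opening: 0.097
grasp_force: 44.0
```

```bash
cat >> h.py <<'E'
def force(n=6):
    f=[]
    for i in range(n): s=sensors.sense(); f.append(s['contact_force']); grab_frame('top')
    print('F',np.mean(f,0).round(2),s['eef_pos'].round(1),s['clock'])
E
python3 -c "
from h import *
force()"
```

```text
F [-0.11 -0.07 -5.26] [503.   35.5 181.2] 12.85
```

move_arm([
  [0,0,0,0,0,0.0025,0],
  [0,0,0,0,0,0.005,0],
  [0,0,0,0,0,0.0075,0],
  [0,0,0,0,0,0.01,0],
  [0,0,0,0,0,0.0125,0],
  [0,0,0,0,0,0.015,0],
  [0,0,0,0,0,0.015,0],
])

```text
clock: 13.78
eef_pos: [502.8, 35.5, 175.0]
tcp_rot: [3.141, -0.0, 3.055]
contact_force: [-1.0, 0.1, -5.6]
opening: 0.095
grasp_force: 44.0
```

```bash
python3 -c "
from h import *
force(4)"
```

```text
F [-0.23  0.04 -5.8 ] [502.9  35.5 175.2] 13.925
```

In the tool's units: 0.003 m / 0.4 = 0.0075, 0.002 m / 0.4 = 0.005.

move_arm([
  [0,0,0,0,0,0.0025,0],
  [0,0,0,0,0,0.005,0],
  [0,0,0,0,0,0.0075,0],
  [0,0,0,0,0,0.0075,0],
])

```text
clock: 14.48
eef_pos: [502.8, 35.5, 172.0]
tcp_rot: [3.141, -0.0, 3.055]
contact_force: [0.6, -0.3, -5.2]
opening: 0.102
grasp_force: 44.0
```

```bash
python3 -c "
from h import *
force(4)"
```

```text
F [-0.06 -0.17 -5.27] [502.9  35.5 172.1] 14.625
```

In the tool's units: 0.0015 m / 0.4 = 0.0038, 0.001 m / 0.4 = 0.0025.

move_arm([
  [0,0,0,0,0,0.0013,0],
  [0,0,0,0,0,0.0025,0],
  [0,0,0,0,0,0.0038,0],
  [0,0,0,0,0,0.0038,0],
])

```text
clock: 15.18
eef_pos: [502.9, 35.5, 170.6]
tcp_rot: [3.141, 0.0, 3.055]
contact_force: [0.2, -0.3, -5.1]
opening: 0.096
grasp_force: 44.0
```

```bash
python3 -c "
from h import *
force(4)"
```

```text
F [ 0.35  0.18 -5.47] [502.9  35.5 170.6] 15.325
```

In the tool's units: 0.0015 m / 0.4 = 0.0038, 0.001 m / 0.4 = 0.0025.

move_arm([
  [0,0,0,0,0,0.0013,0],
  [0,0,0,0,0,0.0025,0],
  [0,0,0,0,0,0.0038,0],
  [0,0,0,0,0,0.0038,0],
])

```text
clock: 15.88
eef_pos: [502.9, 35.5, 169.1]
tcp_rot: [3.141, 0.0, 3.055]
contact_force: [-0.5, 0.4, -5.3]
opening: 0.095
grasp_force: 44.0
```

```bash
python3 -c "
from h import *
force(4)"
```

```text
F [-0.24  0.12 -5.36] [502.9  35.5 169.1] 16.025
```

In the tool's units: 0.0015 m / 0.4 = 0.0038, 0.001 m / 0.4 = 0.0025.

move_arm([
  [0,0,0,0,0,0.0013,0],
  [0,0,0,0,0,0.0025,0],
  [0,0,0,0,0,0.0038,0],
  [0,0,0,0,0,0.0038,0],
])

```text
clock: 16.58
eef_pos: [502.9, 35.5, 167.6]
tcp_rot: [3.141, 0.0, 3.055]
contact_force: [-0.6, 0.6, -5.0]
opening: 0.101
grasp_force: 44.0
```

```bash
python3 -c "
from h import *
force(4)"
```

```text
F [ 0.16 -0.03 -5.06] [502.9  35.5 167.7] 16.725
```

In the tool's units: 0.001 m / 0.4 = 0.0025, 0.0005 m / 0.4 = 0.0013.

move_arm([
  [0,0,0,0,0,0.0013,0],
  [0,0,0,0,0,0.0025,0],
  [0,0,0,0,0,0.0025,0],
])

```text
clock: 17.15
eef_pos: [503.0, 35.5, 166.8]
tcp_rot: [3.141, 0.0, 3.055]
contact_force: [-1.1, -0.1, -1.9]
opening: 0.097
grasp_force: 44.2
```

```bash
python3 -c "
from h import *
force(4)"
```

```text
F [-0.77 -0.23 -2.12] [503.   35.5 166.7] 17.3
```

The hooks now carry about 3.2 N. I'll go a touch lower to take nearly the full weight.

In the tool's units: 0.0006 m / 0.4 = 0.0015, 0.0003 m / 0.4 = 0.0008.

move_arm([
  [0,0,0,0,0,0.0008,0],
  [0,0,0,0,0,0.0015,0],
  [0,0,0,0,0,0.0015,0],
])

```text
clock: 17.73
eef_pos: [503.0, 35.5, 166.1]
tcp_rot: [3.141, 0.0, 3.055]
contact_force: [-2.4, 0.1, -0.6]
opening: 0.097
grasp_force: 44.4
```

```bash
python3 -c "
from h import *
force(6)
print(sensors.sense()['wrist_torque'])"
```

```text
F [-1.42 -0.15 -0.56] [503.   35.5 166.1] 17.975
[-0.02749523  0.12513681 -0.02141163]
```

move_arm([
  [0,0,0,0,0,0,0],
  [0,0,0,0,0,0,0],
  [0,0,0,0,0,0,0],
], grip_force=20)

```text
clock: 18.4
eef_pos: [503.0, 35.5, 166.1]
tcp_rot: [3.141, 0.0, 3.055]
contact_force: [-1.0, 0.3, -0.4]
opening: 0.097
grasp_force: 44.4
```

```bash
python3 -c "
from h import *
force(4)
print(sensors.sense()['wrist_torque'],sensors.sense()['grasp_force'])"
```

```text
F [-1.09 -0.22 -0.61] [502.9  35.5 166. ] 18.55
[-0.02595405  0.16819205  0.01269066] 44.40062642097473
```

The total load is right, but the 0.15 N m moment suggests the near prong carries most of it. I'll tilt slightly about the tool's y axis to share the load.

In the tool's units: 0.02 rad / 4 = 0.005.

move_arm([
  [0,0.0025,0,0,0,0,0],
  [0,0.005,0,0,0,0,0],
  [0,0.005,0,0,0,0,0],
])

```text
clock: 18.98
eef_pos: [502.9, 35.5, 166.0]
tcp_rot: [3.141, -0.02, 3.055]
contact_force: [-2.7, 0.0, 0.5]
opening: 0.092
grasp_force: 44.5
```

```bash
python3 -c "
from h import *
t=[]
for i in range(5): t.append(sensors.sense()['wrist_torque']); force(1)
print(np.mean(t,0))"
```

```text
F [-2.68  0.02  0.52] [502.9  35.5 166. ] 18.975
F [-2.52  0.67 -0.25] [502.9  35.5 166. ] 19.025
F [-1.8   0.11  0.71] [502.9  35.5 166. ] 19.075
F [-1.88  0.67  0.77] [502.9  35.5 166. ] 19.125
F [-1.68  0.26 -0.31] [502.9  35.5 166. ] 19.175
[0.02804397 0.17520045 0.0231935 ]
```

The tilt raised the load slightly, so the far prong has engaged too. The total is about 5.7 N, well under 13 N, and the fingers have held for more than 0.2 s. I'll release it slowly.

move_arm([
  [0,0,0,0,0,0,0.0],
  [0,0,0,0,0,0,0.012],
  [0,0,0,0,0,0,0.016],
  [0,0,0,0,0,0,0.022],
  [0,0,0,0,0,0,0.03],
  [0,0,0,0,0,0,0.034],
  [0,0,0,0,0,0,0.034],
  [0,0,0,0,0,0,0.034],
])

```text
clock: 20.23
eef_pos: [502.9, 35.5, 166.0]
tcp_rot: [3.141, -0.02, 3.055]
contact_force: [0.6, -0.6, -0.2]
opening: 0.398
grasp_force: 0.0
```

```bash
python3 -c "
from h import *
force(3); findbar('wrist',120); s=sensors.sense(); print(s['opening'],s['grasp_force'],s['wrist_torque'])"
```

```text
F [-0.2  -0.34 -0.24] [503.   35.5 166.1] 20.325
wrist n 4788 mean [487.8  35.3 188. ] x 443.5 544.4 z95 189.2 dir [ 0.9966759  -0.08146852]
0.40126180197317945 0.0 [-0.00544723 -0.01090957 -0.0192192 ]
```

The fingers are free and the bar is resting at about z = 184. I'll back straight up.

In the tool's units: -0.16 m / 0.4 = -0.4, -0.14 m / 0.4 = -0.35.

move_arm([
  [0,0,0,0,0,-0.025,0.034],
  [0,0,0,0,0,-0.075,0.034],
  [0,0,0,0,0,-0.15,0.034],
  [0,0,0,0,0,-0.25,0.034],
  [0,0,0,0,0,-0.35,0.034],
  [0,0,0,0,0,-0.4,0.034],
  [0,0,0,0,0,-0.4,0.034],
])

```text
clock: 21.3
eef_pos: [506.9, 35.1, 328.1]
tcp_rot: [3.14, -0.016, 3.055]
contact_force: [0.1, -0.1, -1.3]
opening: 0.398
grasp_force: 0.0
```

```bash
python3 - <<'E'
from h import *
im,d,W=findbar('wrist',120); save('w9',im)
X,Y,Z=W[...,0],W[...,1],W[...,2]
m=(Z>95)&(Z<125)&(X>425)&(X<580)&(Y>-50)&(Y<115)&(im.min(-1)>90)
P=W[m]; A=np.c_[P[:,:2],np.ones(len(P))]; print('lid',P.mean(0),np.linalg.lstsq(A,P[:,2],rcond=None)[0], cv2.minEnclosingCircle(P[:,:2].astype(np.float32)))
force(3)
E
```

```text
wrist n 1190 mean [497.5  34.5 187.7] x 443.4 558.6 z95 189.3 dir [ 0.9968165  -0.07972952]
lid [496.77458326  32.50496905 110.92454894] [7.24776798e-03 2.19507146e-03 1.07252691e+02] ((500.0244140625, 32.68052673339844), 75.6287612915039)
F [ 0.    0.26 -0.74] [505.4  35.  325.1] 21.45
```

View pics/w9.png

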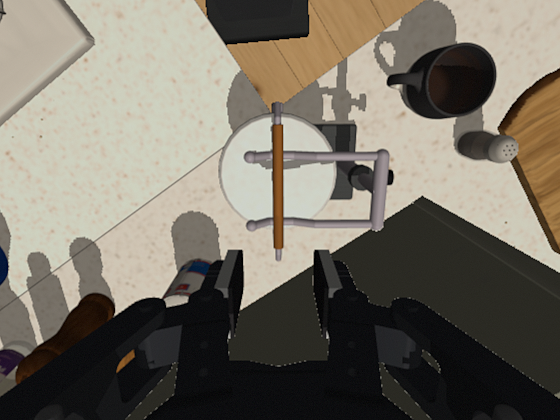

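The bar lies across both prongs, at (278,157) and (278,223), perpendicular to them. The lid is level, with a slope under 0.01, and the gripper is clear.

```bash
python3 -c "
from h import *
print(order.sign_off())"
```

```text
the job is handed in; nothing more can be done
None
```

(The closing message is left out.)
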